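Unload the glass-plate dryer onto the trolley

ROBOT

A 6-joint arm with a two-finger parallel gripper is mounted at the origin on the work surface. World frame = base frame: x ahead of the robot, y to its left, z up, the work surface at z = 0. Lengths are in m, angles in rad, forces in N, time in s.
With the tool pointing down it reaches from about 0.325 to 0.85 m from the base axis. Payload 15.5 kg.
Tool frame: the origin (TCP) lies between the finger pads; the fingertips stand 11 mm ahead of it and the grasp point (between the pads) lies 8 mm behind it; z points along the fingers, y is the line along which they close (so a half turn about z gives the same grasp; the last joint's range is limited). The gripper opens to 91 mm and grips with 3 to 60 N. Pads are 32 mm wide; open, the fingers measure 118 mm over their backs; the gripper's body (76 mm by 178 mm) begins 60 mm behind the grasp point.
Start: joints at [1.23, 0.494, 1.345, -0, 1.302, -0.096], TCP at [0.151, 0.606, 0.225] pointing down, gripper open.
Joint ranges: [-2.91, 2.91], [-0.82, 2.16], [0.22, 2.67], [-1.22, 4.37], [0.12, 2.79], [-3.08, 3.08]. Speed limits (rad/s): [1.89, 1.89, 2.57, 3.01, 3.01, 3.01].

INTERFACE

Orientations are given as a unit quaternion [x, y, z, w].
In Python, from workcell import arm gives the robot as it stands. Calls block until the motion is done:
- arm.reach(position, orientation): joint-space move of the TCP to a pose.
- arm.movel(position, frame=None, vel=0.15, stop_force=None): straight line of the TCP; frame=None keeps the orientation; vel is the mean speed in m/s. With stop_force (N) it stops when the force on the tool has changed by that much, and returns True; else False.
- arm.move_joints(angles): joint-space move.
- arm.set_gripper(opening, newtons=None): finger opening in m; newtons is the grip in N (None keeps the last); returns when the fingers have stopped.
- arm.sleep(seconds).
- arm.inverse_kinematics(position, orientation): joint angles nearest the present ones, or None.
- arm.get_obs(): the state.
- arm.read_camera(name): name is "scene" or "top"; returns the picture (400x640x3 uint8, red, green, blue); there is no depth.
- arm.camera_info(name): a dict with "vfov" (degrees; the focal length in pixels is half the picture's height over the tangent of half this angle, whatever the lens; pixels are square), "cx", "cy" (the principal point, pixels), "T" (4x4, takes a point from camera to world coordinates). Camera axes: x right, y up, looking along -z (the intrinsics and any distortion apply to the point x, -y, -z); pixel columns grow to the right and rows downward; lengths in m; the calibration is good to about 2 mm. A picture is of the moment at which its call begins. camera_info takes no time and is no camera call.
A pose or a line that the arm cannot do raises arm.PlanningError and nothing moves.
- arm.close_job(): hands the job in; it is judged then, once.
The state is a dict: "t": time; "joint_positions": joint angles; "qd": joint speeds; "joint_torque": joint torques, N m; "eef_pos": TCP position; "ee_rot": TCP orientation; "ft_force": force on the tool from outside, world axes, zero at the start; "moment": the same for the moment, N m; "opening": finger opening in m; "grasp_force": force on a finger pad.
Only numpy, scipy, OpenCV 4.12 (cv2) and the standard library are available. Lean on these libraries where they do the work, as an engineer would, in place of code of your own. Each camera call takes 0.05 s, during which the arm holds its last target. There are 200 camera calls.

TASK

The glass plates in the plate dryer are dry: move the dryer's changeover lever from warm air to centre off, wait there about two seconds for the heater to drop out, then throw it fully over to cold air, and only then draw each plate up out of its slot and stand it in a free slot of the carrier tray on the bench. When every plate is loaded, push the tray along the bench and across the gap, without lifting it or letting it sag into the gap, until the whole tray is on the trolley. Do not drop the glass, leave the lever on cold, and leave the other labware where it is.

Things in the scene. Friction and masses are not known exactly. Their poses are not given: they have to be found in the camera images.
- dryer: Plate dryer, fixed to the bench: sheet-metal warm-air box, footprint 220 (own x, away from the robot at yaw 0) by 200 mm (own y, left). Origin: centre of the footprint on the bench, z up. At x -30 to 110 mm a blue box with the plate rack on top; at x -110 to -30 mm, nearer the robot, a ledge 50 mm high with the black switch body (54 by 100 mm, top 62 mm high).
- rack (a point): Middle of the blue box's top, in the dryer at (40, 0, 70) mm, same axes. Four slots for plates at y = -66, -22, 22, 66 mm from here, each 12 mm wide, cut in two aluminium comb rails 36 mm high (x -58 to -40 and 40 to 58 mm from here), open between.
- lever (a joint): Angle of the dryer's changeover lever (rad): -0.55 = warm air (start; leans to the dryer's +y), 0 = off (upright), +0.55 = cold air (leans to -y). Stops at +-0.6. Axis along the dryer's x at (-75, 0, 62) mm in the dryer. Detented: let go within 0.2 rad of upright it springs to off, beyond 0.35 rad to that side; it stays there. About 5 N at the knob.
- lever_knob (a point): Middle of the lever's black knob, 75 mm from the lever's axis: 137 mm above the bench when upright. The knob is 22 mm in diameter and 32 mm long along the lever; below it the lever is a 10 mm steel rod.
- plate1: Ground-glass plate, 90 wide (own x), 8 thick (own y), 85 mm tall (own z), 0.15 kg. Origin: middle of its lower edge. Starts standing in a slot of the dryer, underside 70 mm and top edge 155 mm above the bench, thickness along the dryer's y. All plates are alike; any may be absent (None).
- plate2: Ground-glass plate, 90 wide (own x), 8 thick (own y), 85 mm tall (own z), 0.15 kg. Origin: middle of its lower edge. Starts standing in a slot of the dryer, underside 70 mm and top edge 155 mm above the bench, thickness along the dryer's y. All plates are alike; any may be absent (None).
- plate3: Ground-glass plate, 90 wide (own x), 8 thick (own y), 85 mm tall (own z), 0.15 kg. Origin: middle of its lower edge. Starts standing in a slot of the dryer, underside 70 mm and top edge 155 mm above the bench, thickness along the dryer's y. All plates are alike; any may be absent (None).
- plate4: Ground-glass plate, 90 wide (own x), 8 thick (own y), 85 mm tall (own z), 0.15 kg. Origin: middle of its lower edge. Starts standing in a slot of the dryer, underside 70 mm and top edge 155 mm above the bench, thickness along the dryer's y. All plates are alike; any may be absent (None).
- tray: White carrier tray, loose on the bench, 130 (own x) by 220 mm (own y, left at yaw 0), about 0.38 kg. Origin: centre of its underside. Floor 6 mm thick. Flat end panels close both ends (outer faces at y = -110 and 110 mm, 130 wide, 6 thick, tops 70 mm above the underside), good for pushing.
- tray_floor (a point): Middle of the tray's floor, in the tray at (0, 0, 6) mm, same axes. Four slots for plates at y = -66, -22, 22, 66 mm from here, centred on x = 0, 13 mm wide with rounded mouths, between two white combs (x 37 to 59 mm either side, 36 mm high above this floor). A plate standing in a slot has its underside on this floor and its top edge 85 mm above it.
- tray_end_near (a point): Lower corner of the tray at its end away from the trolley (+y end), robot side: (-65, 110, 0) mm in the tray.
- tray_end_far (a point): Lower corner of the tray at its end away from the trolley (+y end), far side: (65, 110, 0) mm in the tray.
- trolley: Steel trolley standing to the right of the bench, fixed. Origin: middle of its flat top, 4 mm lower than the bench. Top 750 (x) by 450 mm (y): its edge next to the bench is at y = +225 mm in its frame and is open; the other three sides have rails 45 mm high. The bench ends at world y = -0.21 m, which leaves a gap of 50 to 70 mm.
- soil_tin: Bystander: open dark steel tin, 110 mm across, 60 mm high, on the bench behind the tray. Origin: underside.
- beaker: Bystander: glass beaker, 72 mm across, 100 mm high, on the bench. Origin: underside.
- moisture_tin: Bystander: lidded aluminium tin, 62 mm across, 35 mm high, on the bench behind the dryer. Origin: underside.
There are look-alikes about, which are no part of the job. Leave any orange look-alike of the plate2 alone. Leave any red look-alike of the plate4 alone.

How it is judged:
By the outcome, as a careful person would: the job done as asked, in the order asked, and still so for the second after the job is handed in, with the robot touching nothing.
Of plate1, plate2, plate3, plate4 only 2 to 4 are there at a start; the rules pass over those that are not, and their reading is None.
At some moment in a run one of tray may be knocked a few centimetres aside while the robot is not near it.
It also fails if it takes over 210 s, if anything falls off the work surface, if the arm or the gripper's body presses on something with over 40 N, if the wrist force passes 120 N, or if a joint passes its speed limit or range.

## Working session

There is one attempt and no reset: what is moved stays moved. The work goes in short steps, each a Python script; the robot and the scene stay as the last script left them, time stands still between calls to the robot, and variables do not carry over. Pictures are saved under pics/ and viewed, at most 14 in all, crops included, and the job is handed in when it is done.

```bash
ls; mkdir -p pics; python3 - <<'E'
from workcell import arm
import cv2
for n in ["scene","top"]:
    im=arm.read_camera(n); cv2.imwrite(f"pics/{n}0.png",im[:,:,::-1]); print(n,arm.camera_info(n))
o=arm.get_obs(); print(o)
E
```

```text
pics
scene {'vfov': 48.11450934361285, 'cx': 315.2649746426132, 'cy': 199.16672779818126, 'T': array([[ 0.79875965, -0.39326897,  0.45532685,  1.2422981 ],
       [ 0.60133263,  0.49724645, -0.62541589, -0.87971576],
       [ 0.019547  ,  0.77335987,  0.63366586,  1.00570449],
       [ 0.        ,  0.        ,  0.        ,  1.        ]])}
top {'vfov': 45.43237204617785, 'cx': 327.75747350177124, 'cy': 196.29071479476698, 'T': array([[-0.01607384,  0.98281201, -0.1839081 ,  0.33525117],
       [-0.9997733 , -0.01322939,  0.01668332,  0.00542951],
       [ 0.01396358,  0.18413457,  0.98280185,  1.5355045 ],
       [ 0.        ,  0.        ,  0.        ,  1.        ]])}
{'t': 0.1, 'joint_positions': array([ 1.23052726e+00,  4.94105368e-01,  1.34605375e+00,  7.43789567e-07,
        1.30249703e+00, -9.55258481e-02]), 'qd': array([ 0.00192796, -0.00156213, -0.00103326,  0.0003885 , -0.00046895,
       -0.00057627]), 'joint_torque': array([ 1.87200792e-03, -8.80247426e+01, -3.82544088e+01,  7.07062706e-02,
        4.82867612e-02, -1.20328059e-04]), 'eef_pos': array([0.15134666, 0.60606755, 0.22441286]), 'ee_rot': array([ 1.22066501e-01,  9.92521781e-01, -5.19094727e-04, -1.15301423e-04]), 'ft_force': array([ 0.2316005 , -0.67984025, -0.18558755]), 'moment': array([-0.00939717, -0.05279077,  0.040602  ]), 'grasp_force': 0.0, 'opening': 0.09150181648853951}
```

View pics/scene0.png

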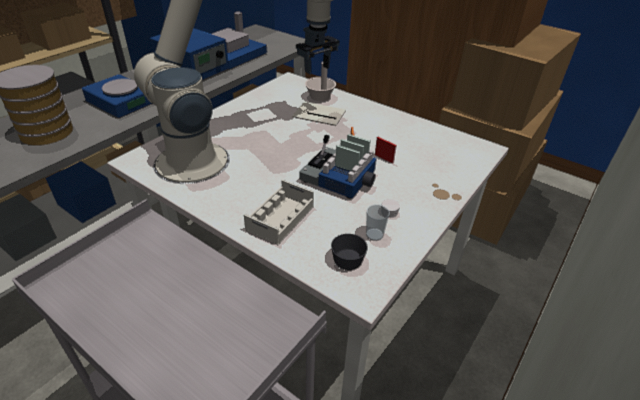

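View pics/top0.png

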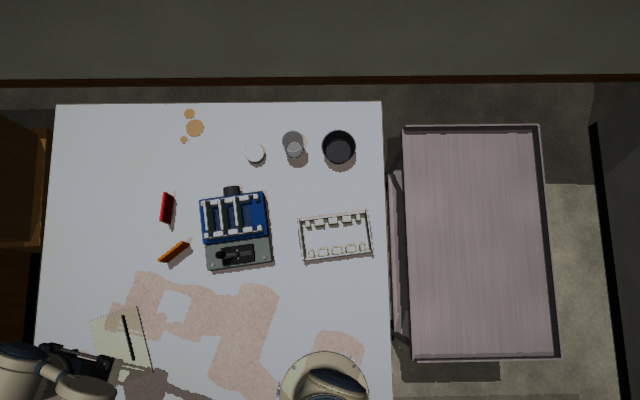

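The scene picture shows the dryer (about 340,165) with plates, the tray (280,212) and the trolley bottom left. The top picture shows the dryer at about (236,230), the tray at (336,235), and red and orange decoys to the left of the dryer. I'll zoom in on both.

```bash
cat > cam.py <<'E'
import numpy as np
from workcell import arm
def K(n):
    c=arm.camera_info(n); f=200/np.tan(np.radians(c["vfov"])/2); return f,c["cx"],c["cy"],c["T"]
def proj(n,p):
    f,cx,cy,T=K(n); p=np.atleast_2d(p); q=(p-T[:3,3])@T[:3,:3]
    return np.c_[cx+f*q[:,0]/-q[:,2], cy-f*q[:,1]/-q[:,2]]
def back(n,uv,z):
    f,cx,cy,T=K(n); uv=np.atleast_2d(uv); d=np.c_[(uv[:,0]-cx)/f,-(uv[:,1]-cy)/f,-np.ones(len(uv))]@T[:3,:3].T
    return T[:3,3]+d*((z-T[2,3])/d[:,2])[:,None]
E
python3 - <<'E'
import cv2
from cam import *
im=cv2.imread("pics/top0.png"); cv2.imwrite("pics/topz.png",cv2.resize(im[180:280,190:390],None,fx=4,fy=4,interpolation=cv2.INTER_CUBIC))
im=cv2.imread("pics/scene0.png"); cv2.imwrite("pics/scz.png",cv2.resize(im[120:250,235:395],None,fx=4.5,fy=4.5,interpolation=cv2.INTER_CUBIC))
print(back("top",[(382,101),(389,380),(386,250)],0)) # bench edge
print(back("top",[(406,250),(403,126),(413,358),(550,240)],-0.004))
E
```

```text
[[ 0.94997705 -0.21053075  0.        ]
 [ 0.04899649 -0.19860024  0.        ]
 [ 0.44477539 -0.20468206  0.        ]]
[[ 0.44409011 -0.26970949 -0.004     ]
 [ 0.86156784 -0.27888271 -0.004     ]
 [ 0.11135834 -0.27599293 -0.004     ]
 [ 0.46935288 -0.73950567 -0.004     ]]
```

View pics/topz.png

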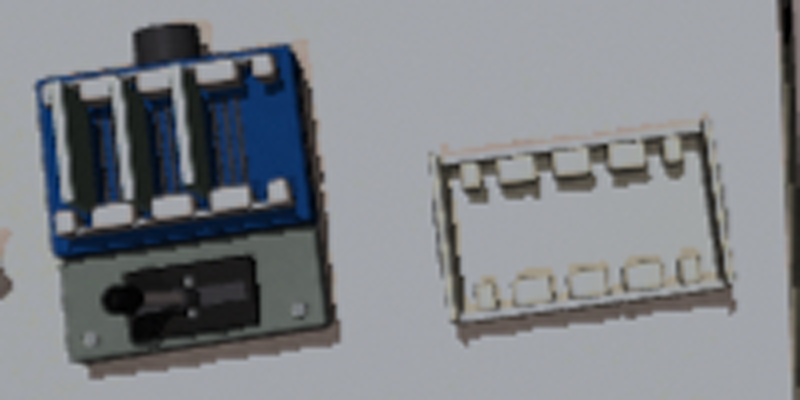

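View pics/scz.png

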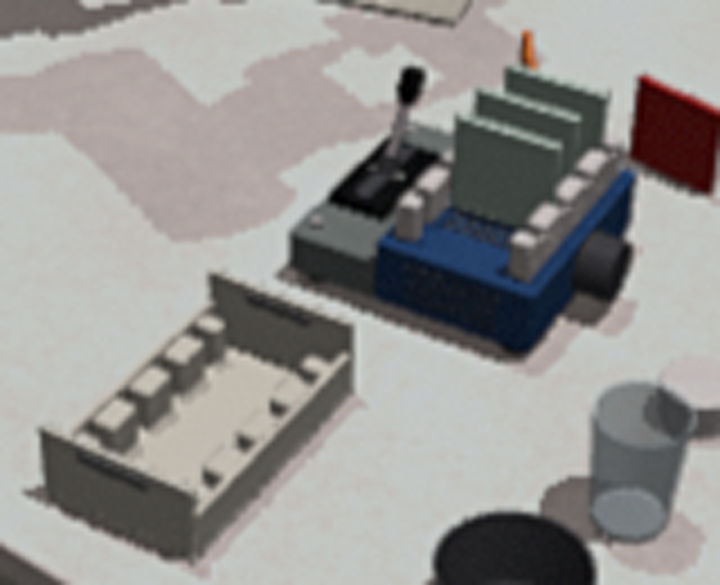

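```bash
cat > fit.py <<'E'
from cam import *
from scipy.optimize import least_squares
def dproj(n,p,k):
    f,cx,cy,T=K(n); q=(p-T[:3,3])@T[:3,:3]; a=q[:,:2]/-q[:,2:]*[1,-1]
    a=a*(1+k*(a**2).sum(1))[:,None]; return a*f+[cx,cy]
def place(v,p):
    c,s=np.cos(v[2]),np.sin(v[2]); p=np.array(p,float)/1000
    return np.c_[v[0]+c*p[:,0]-s*p[:,1], v[1]+s*p[:,0]+c*p[:,1], p[:,2]]
tz=lambda l:np.array(l)/4+[190,180]
sz=lambda l:np.array(l)/4.5+[235,120]
kn=(-75,75*np.sin(.55),62+75*np.cos(.55))
pl=lambda y:[(-5,y,155),(85,y,155)]
D_top=([(110,100,70),(110,-100,70),(-110,100,50),(-110,-100,50),kn]+pl(66)+pl(22)+pl(-22),
 tz([(38,82),(290,46),(72,360),(325,322),(122,298),(68,205),(60,82),(132,200),(122,72),(195,194),(182,66)]))
D_sc=([(110,-100,70),(-30,-100,70),(110,100,70),(-110,-100,50),kn]+pl(-22)+pl(22)+pl(66),
 sz([(525,292),(380,243),(635,175),(292,232),(410,83),(457,115),(562,160),(477,92),(582,122),(507,68),(608,98)]))
T_top=([(65,110,70),(-65,110,70),(65,-110,70),(-65,-110,70)],tz([(432,152),(457,322),(710,120),(733,288)]))
T_sc=([(-65,-110,70),(65,-110,70),(65,-110,0),(-65,-110,0),(-65,110,70),(65,110,70),(65,110,0)],
 sz([(40,430),(197,493),(197,557),(45,492),(210,275),(353,325),(353,390)]))
E_top=np.array([(382,101),(386,250),(389,380)])
def res(v,full=False):
    kt,ks=v[6:8]; r=[]
    for a,n,k,(P,U) in [(v[:3],"top",kt,D_top),(v[:3],"scene",ks,D_sc),(v[3:6],"top",kt,T_top),(v[3:6],"scene",ks,T_sc)]:
        r.append(dproj(n,place(a,P),k)-U)
    e=dproj("top",np.c_[[.95,.445,.05],[-.21]*3,[0,0,0]],kt)[:,0]-E_top[:,0]
    if full: return r,e
    return np.r_[np.concatenate(r).ravel(),e]
if __name__=="__main__":
    s=least_squares(res,[.5,.22,.1,.47,-.05,.1,0,0],loss="soft_l1")
    print(s.x.round(4)); np.set_printoptions(precision=1,suppress=True)
    for a in res(s.x,True)[0]: print(a.T)
    print(res(s.x,True)[1])
    np.save("fit.npy",s.x)
E
python3 fit.py
```

```text
[ 0.5086  0.2696  0.1207  0.4886 -0.0423  0.1164 -0.1603 -0.6092]
[[ 0.5  0.3  0.1  0.4  0.7  0.7 -0.1 -0.5 -1.  -1.4 -1.3]
 [-1.4 -0.7 -0.7  0.6 -0.4 -0.4  0.3 -1.1  0.8 -1.6  0.3]]
[[ 1.9 -1.2  0.3 -0.7  0.5 -0.8 -1.4  0.4 -0.6 -0.9 -1.4]
 [ 0.9 -0.8 -0.3 -0.6  0.7 -0.3 -2.8 -0.6 -0.  -0.4 -0. ]]
[[-0.2 -1.3  0.5  0.9]
 [ 0.6 -0.  -0.5 -1. ]]
[[ 0.  -1.5 -0.6  0.8  0.   0.3 -0.1]
 [-1.2 -0.4  1.4  0.9 -2.  -1.   0.4]]
[-0.6  1.4  2. ]
```

Joint fit residuals are about 1 px. The sizes and the bench edge agree, and plates stand in dryer slots +66, +22 and -22. Lever first.

```bash
cat > rob.py <<'E'
from fit import *
F=np.load("fit.npy"); DR=F[:3]; TR=F[3:6]
def quat(yaw): return [-np.sin(yaw/2),np.cos(yaw/2),0,0]
def at(v,x,y,z): return place(v,[(x,y,z)])[0]
def ft(): return arm.get_obs()["ft_force"].round(1)
E
python3 - <<'E'
from rob import *
import cv2
arm.set_gripper(.056,20)
q=quat(DR[2])
arm.reach(at(DR,-75,39,230),q)
print(arm.get_obs()["t"],ft())
print(arm.movel(at(DR,-75,39,135),vel=.12,stop_force=8),ft())
print(arm.movel(at(DR,-75,-16,135),vel=.08,stop_force=25),ft(),arm.get_obs()["t"])
arm.movel(at(DR,-75,-14,135),vel=.05)
im=arm.read_camera("scene");cv2.imwrite("pics/off.png",cv2.resize(im[90:200,290:410,::-1],None,fx=4,fy=4))
arm.sleep(1.6)
print(arm.get_obs()["t"],ft())
print(arm.movel(at(DR,-75,-54,135),vel=.08,stop_force=20),ft(),arm.get_obs()["t"])
print(arm.movel(at(DR,-75,-54,240),vel=.15,stop_force=15),ft())
arm.reach(at(DR,-75,250,300),q)
im=arm.read_camera("scene");cv2.imwrite("pics/cold.png",cv2.resize(im[90:250,230:410,::-1],None,fx=4,fy=4,interpolation=cv2.INTER_CUBIC)[:600])
im=arm.read_camera("top");cv2.imwrite("pics/topA.png",im[:,:,::-1])
a=cv2.imread("pics/top0.png").astype(int);d=np.abs(a-im[:,:,::-1]).max(2)
print("tray diff",d[205:270,290:382].mean(),arm.get_obs()["t"])
E
```

```text
2.3333 [ 0.5 -0.2 -0.1]
False [ 0.1 -0.1 -0.1]
True [-3.7 11.6 -1. ] 3.6833
6.125 [-18.4  48.5  40.4]
True [-0.3 -0.3 -0.5] 6.3833
False [ 0.5 -0.  -0.3]
tray diff 7.545317725752509 8.55
```

View pics/cold.png

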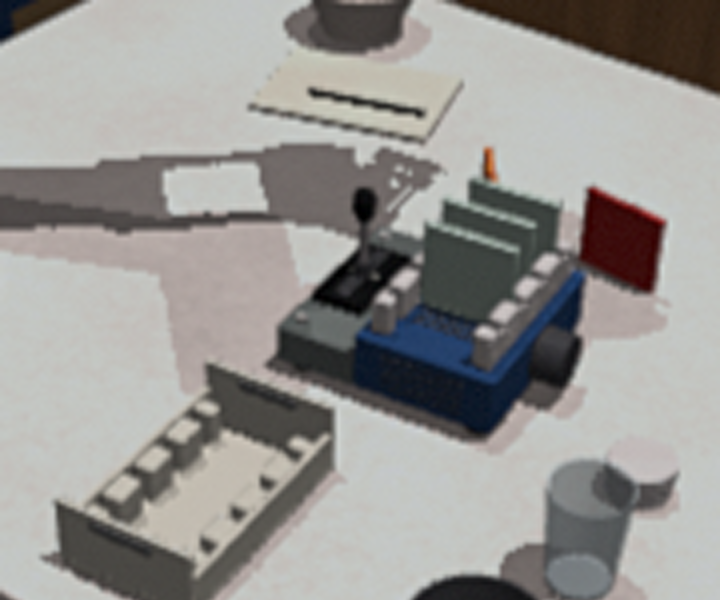

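View pics/off.png

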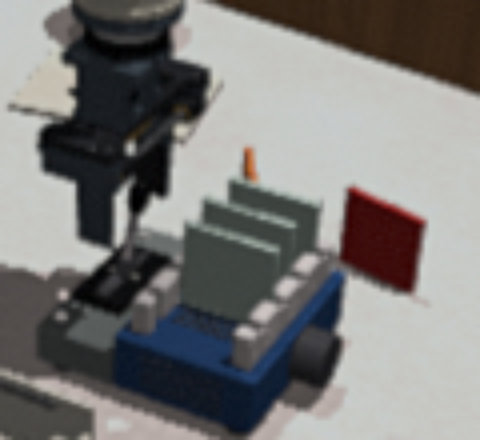

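After the push the lever looks upright (knob at about (321,141) in the scene picture). The first push jammed on friction while still near warm, and the lever sprang to off as I moved away. I'll check the angle numerically before throwing it on.

```bash
python3 - <<'E'
from rob import *
import cv2
for a in (-.55,-.2,0,.2,.55):
    p=at(DR,-75,-75*np.sin(a),62+75*np.cos(a))[None]
    print(a,dproj("scene",p,F[7]).round(1),dproj("top",p,F[6]).round(1))
im=cv2.imread("pics/topA.png");cv2.imwrite("pics/topAz.png",cv2.resize(im[180:280,190:390],None,fx=4,fy=4,interpolation=cv2.INTER_CUBIC))
E
```

```text
-0.55 [[326.6 139.2]] [[221.2 254.1]]
-0.2 [[323.5 139.9]] [[228.6 252.8]]
0 [[321.6 141.3]] [[233.5 252.1]]
0.2 [[319.6 143.4]] [[238.6 251.5]]
0.55 [[316.2 148.6]] [[247.3 250.7]]
```

View pics/topAz.png

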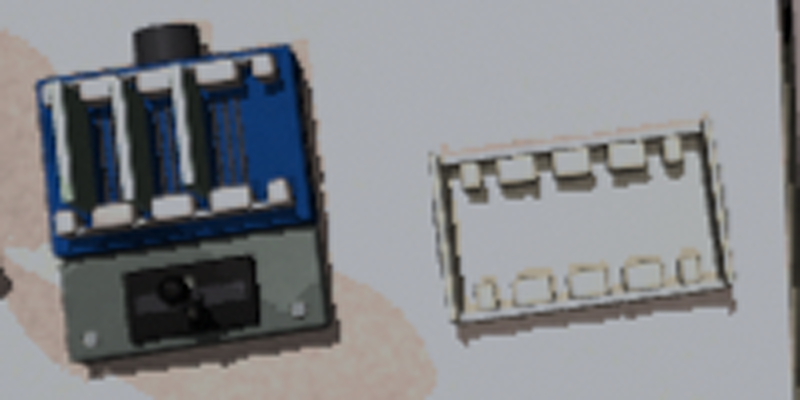

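The knob is at (233.7,252.5) in the top picture, which is upright at off, and it has been there for over 2 s. Now throw it to cold.

```bash
python3 - <<'E'
from rob import *
import cv2
q=quat(DR[2])
arm.reach(at(DR,-75,4,230),q)
print(arm.movel(at(DR,-75,4,130),vel=.2,stop_force=8),ft())
r=arm.movel(at(DR,-75,-54,130),vel=.08,stop_force=25);o=arm.get_obs();print(r,ft(),o["t"],o["eef_pos"]-at(DR,-75,-54,130))
print(arm.movel(at(DR,-75,-56,230) ,vel=.15,stop_force=25),ft())
arm.reach(at(DR,-75,150,300),q)
im=arm.read_camera("scene");cv2.imwrite("pics/cold2.png",cv2.resize(im[110:210,260:380,::-1],None,fx=4,fy=4,interpolation=cv2.INTER_CUBIC))
print(arm.get_obs()["t"])
E
```

```text
False [0.  0.2 0.7]
True [-6.7 22.8  3.3] 10.7 [-0.00240252  0.02438178  0.00101909]
True [-5.6 19.1 10.4]
11.9583
```

View pics/cold2.png

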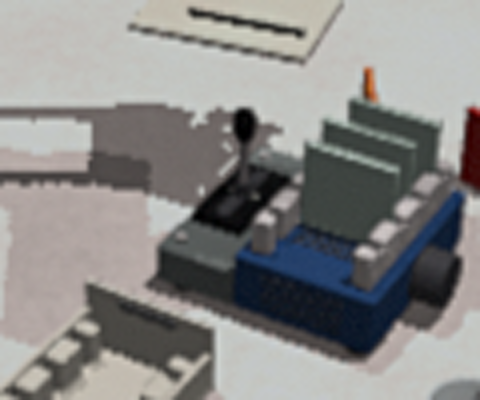

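Still off, with the knob at (321,142): the force-limited fingers were yielding under the push. I'll pinch the knob across the lever's axis and carry it along the arc instead.

```bash
python3 - <<'E'
from rob import *
import cv2
def kp(a,up=0): return at(DR,-75,-75*np.sin(a),62+75*np.cos(a)-8+up)
c=[quat(DR[2]+s*np.pi/2) for s in (1,-1)]
js=[arm.inverse_kinematics(kp(0,100),q) for q in c]; print([None if j is None else j.round(2) for j in js])
q=c[0] if js[1] is None or (js[0] is not None and abs(js[0][5])<abs(js[1][5])) else c[1]
arm.set_gripper(.045,25); arm.reach(kp(0,100),q)
print(arm.movel(kp(0),vel=.15,stop_force=8))
arm.set_gripper(0.0,25); print("grip",arm.get_obs()["opening"],ft())
for a in np.arange(.1,.56,.09):
    arm.movel(kp(a),vel=.06); print(round(a,2),ft(),(arm.get_obs()["eef_pos"]-kp(a)).round(4))
arm.movel(kp(.57),vel=.06); print(ft())
arm.set_gripper(.045); arm.movel(kp(.57,110),vel=.2)
arm.set_gripper(.034); arm.reach(at(DR,40,66,260),quat(DR[2]))
im=arm.read_camera("scene");cv2.imwrite("pics/cold3.png",cv2.resize(im[90:210,260:400,::-1],None,fx=4,fy=4,interpolation=cv2.INTER_CUBIC))
print(arm.get_obs()["t"])
E
```

```text
[array([ 0.42,  0.32,  1.63, -0.  ,  1.19, -2.84]), array([ 0.42,  0.32,  1.63, -0.  ,  1.19,  0.3 ])]
False
grip 0.020995405867781536 [-8.9 -0.8 11.6]
0.1 [-13.4  12.   11. ] [-0.0014  0.0008  0.0004]
0.19 [-15.1  21.5  13. ] [-0.0014  0.0018  0.0006]
0.28 [-15.3  26.   11.4] [-0.0014  0.0021  0.0006]
0.37 [-16.4  27.   13. ] [-0.0014  0.0022  0.0006]
0.46 [-8.4 -3.  12.1] [-0.0012 -0.0004  0.0003]
0.55 [ -7.  -10.7  16.7] [-0.001  -0.0011  0.0004]
[ -6.6 -13.2  16.3]
19.775
```

View pics/cold3.png

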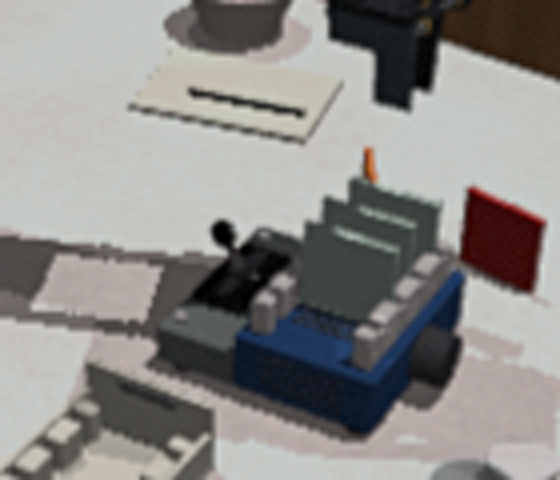

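The knob is now at (315.5,148.2), which matches cold (predicted 316.2,148.6). Next I fix the tray's y and yaw by pinching its thin far end panel lightly.

```bash
python3 - <<'E'
from rob import *
import cv2
q=quat(TR[2]); 
arm.set_gripper(.04,8); arm.reach(at(TR,0,-107,130),q)
print(arm.movel(at(TR,0,-107,54),vel=.12,stop_force=6),ft())
arm.set_gripper(0,8); o=arm.get_obs(); print(o["opening"],ft(),o["moment"].round(2))
e=o["eef_pos"]; r=o["ee_rot"]; yaw=-2*np.arctan2(r[0],r[1]); yaw=(yaw+np.pi/2)%np.pi-np.pi/2
loc=lambda p:(np.array([[np.cos(yaw),np.sin(yaw)],[-np.sin(yaw),np.cos(yaw)]])@(p[:2]-TR[:2]))
d=loc(e)[1]+.107; n=TR[:2]+d*np.array([-np.sin(yaw),np.cos(yaw)])
print("dy",d,"yaw",yaw,TR[2]); np.save("tray.npy",[*n,yaw]); print(n)
arm.set_gripper(.04); arm.movel(at(TR,0,-107,150),vel=.2)
arm.reach(at(DR,40,66,260),quat(DR[2]))
for c in("top","scene"): cv2.imwrite(f"pics/{c}_ref.png",arm.read_camera(c)[:,:,::-1])
print(arm.get_obs()["t"])
E
```

```text
False [0.3 0.  0.1]
0.006190721734903339 [-1.3  3.2  5.9] [ 0.41  0.16 -0.02]
dy 0.00010179226234038885 yaw 0.11633767966842545 0.11635425834315635
[ 0.48857837 -0.04219284]
26.5833
```

```bash
cat > plates.py <<'E'
from rob import *
import cv2
TR=np.load("tray.npy")
def shift():
    "tray motion (px, rad) since the reference, by ECC on the top picture"
    box=np.s_[200:275,285:384]
    a=cv2.imread("pics/top_ref.png",0)[box]; im=arm.read_camera("top"); b=cv2.cvtColor(im,cv2.COLOR_RGB2GRAY)[box]
    cc,W=cv2.findTransformECC(a,b,np.eye(2,3,dtype=np.float32),cv2.MOTION_EUCLIDEAN,(3,100,1e-4),None,5)
    c=np.array([(336-285),(235-200),1]); return cc,W@c-c[:2],np.arctan2(W[1,0],W[0,0]),im
def pick(y):
    q=quat(DR[2]); arm.set_gripper(.034,20); arm.reach(at(DR,40,y,240),q)
    hit=arm.movel(at(DR,40,y,124),vel=.12,stop_force=5)
    if hit: print("HIT on descent",ft(),arm.get_obs()["eef_pos"]); return False
    arm.set_gripper(0,20); o=arm.get_obs(); print("pick",y,"opening",o["opening"].round(4),"ft",ft(),"m",o["moment"].round(2))
    arm.movel(at(DR,40,y,175),vel=.1); print("up",ft())
    arm.movel(at(DR,40,y,250),vel=.15); return True
def put(y):
    q=quat(TR[2]); arm.reach(at(TR,0,y,190),q); f0=ft()
    if arm.movel(at(TR,0,y,94),vel=.1,stop_force=6): print("early",ft()-f0,arm.get_obs()["eef_pos"]); return False
    h=arm.movel(at(TR,0,y,58),vel=.04,stop_force=5); print("put",y,h,ft()-f0,"z",arm.get_obs()["eef_pos"][2].round(4),"opening",arm.get_obs()["opening"].round(4))
    if arm.get_obs()["eef_pos"][2]>.0645: return False
    arm.set_gripper(.026); arm.movel(at(TR,0,y,190),vel=.15); return True
E
python3 - <<'E'
from plates import *
pick(-22); cc,d,a,im=shift(); print(cc,d,a,arm.get_obs()["t"]); cv2.imwrite("pics/p1.png",im[150:300,150:400,::-1])
E
```

```text
Traceback (most recent call last):
  File "plates.py", line 14, in pick
    arm.set_gripper(0,20); o=arm.get_obs(); print("pick",y,"opening",o["opening"].round(4),"ft",ft(),"m",o["moment"].round(2))
                                                                     ^^^^^^^^^^^^^^^^^^
AttributeError: 'float' object has no attribute 'round'
```

```bash
sed -i 's/o\["opening"\].round(4)/round(o["opening"],4)/; s/arm.get_obs()\["opening"\].round(4)/round(arm.get_obs()["opening"],4)/' plates.py
python3 - <<'E'
from plates import *
o=arm.get_obs(); print(o["opening"],o["ft_force"],o["moment"],o["t"])
y=-22
arm.movel(at(DR,40,y,175),vel=.1); print("up",ft())
arm.movel(at(DR,40,y,250),vel=.15); print(ft(),arm.get_obs()["opening"])
cc,d,a,im=shift(); print(cc,d,a)
E
```

```text
0.007987174226732764 [-0.65215105 -0.0901607   3.17945746] [0.02480867 0.14583969 0.01509325] 28.9917
up [-0.   0.8 -2. ]
[-0.1  0.4 -2.2] 0.007739807874606504
0.8779466786242638 [ 0.21215992 -0.0221356 ] -0.010165505
```

```bash
python3 - <<'E'
from plates import *
ok=put(-66); print(ok)
if ok and pick(22):
    cc,d,a,im=shift(); print(cc,d,a,arm.get_obs()["t"]); cv2.imwrite("pics/p2.png",cv2.resize(im[170:280,185:390,::-1],None,fx=3.5,fy=3.5,interpolation=cv2.INTER_CUBIC))
E
```

```text
put -66 True [ 1.  -1.6  2.5] z 0.0598 opening 0.0079
True
pick 22 opening 0.0081 ft [ 0.2 -0.9  2.8] m [-0.03  0.2  -0.01]
up [-0.4 -0.4 -1.6]
0.9260992462843591 [0.02297076 0.01925529] -0.00091324106 40.0
```

View pics/p2.png

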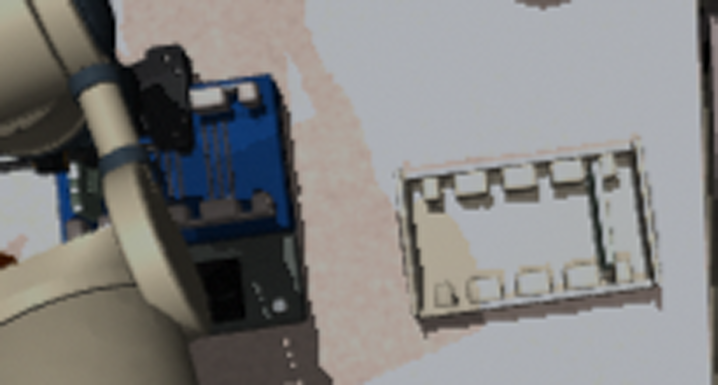

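The first plate stands properly in the tray's right-hand slot (about (605,220) in the crop), and the tray has not moved. Continuing.

```bash
python3 - <<'E'
from plates import *
ok=put(-22); print(ok)
if ok and pick(66):
    cc,d,a,im=shift(); print(cc,d,a,arm.get_obs()["t"]); cv2.imwrite("pics/p3.png",cv2.resize(im[170:280,185:390,::-1],None,fx=3.5,fy=3.5,interpolation=cv2.INTER_CUBIC))
E
```

```text
put -22 True [ 0.8 -1.6  2.1] z 0.0598 opening 0.0079
True
pick 66 opening 0.0079 ft [-0.6  0.3  3.5] m [ 0.    0.16 -0.1 ]
up [-1.4  0.  -2.3]
0.8929788352298111 [ 0.02419246 -0.01347183] 0.0020503276 49.65
```

```bash
python3 - <<'E'
from plates import *
ok=put(22); print(ok)
if ok:
    arm.reach(at(DR,40,66,300),quat(DR[2]))
    cc,d,a,im=shift(); print(cc,d,a,arm.get_obs()["t"]); A=cv2.resize(im[180:280,190:390,::-1],None,fx=3,fy=3,interpolation=cv2.INTER_CUBIC)
    s=arm.read_camera("scene"); cv2.imwrite("pics/p4s.png",s[:,:,::-1]); B=cv2.resize(s[110:225,230:430,::-1],None,fx=3,fy=2.6,interpolation=cv2.INTER_CUBIC)[:299]
    cv2.imwrite("pics/p4.png",np.vstack([A[:299],B]))
E
```

```text
put 22 True [ 2.9 -0.8  1.6] z 0.0598 opening 0.0078
True
0.8716806773093209 [ 0.0458422  -0.00289906] 0.00052003405 55.9
```

View pics/p4.png

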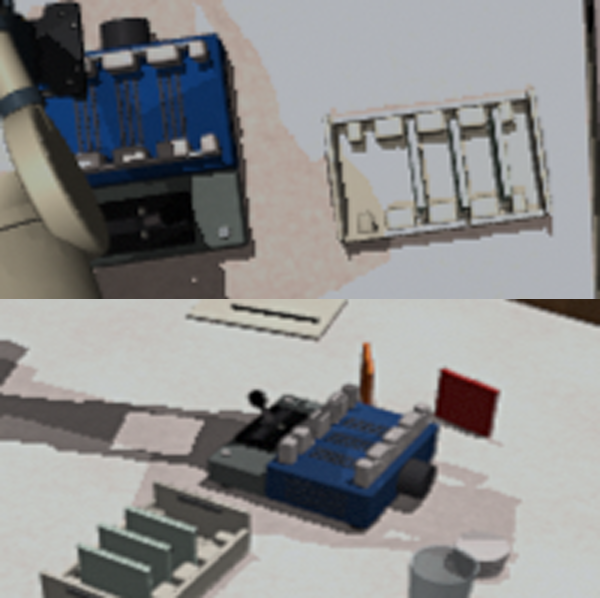

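All three plates are in the tray, the dryer is empty and the lever is on cold (knob at about (258,398) in the lower crop). Now I push with both spread fingers on the +y end panel, along the tray's own axis.

```bash
python3 - <<'E'
from plates import *
q=quat(TR[2]-np.pi/2)
arm.set_gripper(.091,20)
z=31
P=lambda s,z=31: at(TR,0,s,z)
arm.reach(P(142,170),q); print(arm.movel(P(142),vel=.12,stop_force=6))
L=[]
r=arm.movel(P(118),vel=.03,stop_force=2); e=arm.get_obs()["eef_pos"]; print("contact",r,ft(),(e-P(126)).round(4))
for s in (60,0,-60):
    r=arm.movel(P(s),vel=.06,stop_force=20); o=arm.get_obs(); print(s,r,ft(),o["moment"].round(2),o["eef_pos"].round(3))
    if r: break
im=arm.read_camera("top"); s=arm.read_camera("scene")
cv2.imwrite("pics/push1.png",np.vstack([cv2.resize(im[150:300,250:550,::-1],None,fx=2,fy=2),cv2.resize(s[130:280,180:480,::-1],None,fx=2,fy=2)]))
print(arm.get_obs()["t"])
E
```

```text
False
contact True [ 0.5  0.2 -1.2] [-0.0002  0.001  -0.0001]
60 False [-0.8 -0.3 -0. ] [-0.05  0.06  0.  ] [0.482 0.017 0.031]
0 False [ 0.1  0.2 -0.2] [ 0.02  0.13 -0.06] [ 0.489 -0.042  0.031]
-60 False [-0.4 -0.2 -0.6] [-0.12  0.08 -0.02] [ 0.496 -0.102  0.031]
63.6917
```

View pics/push1.png

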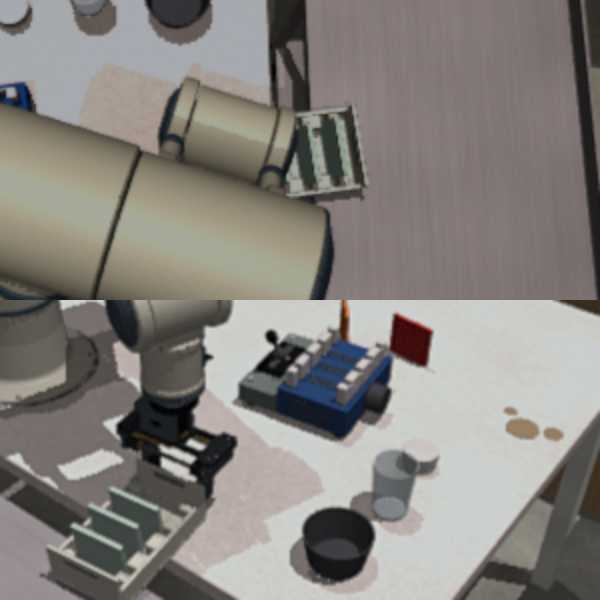

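The tray is bridging the gap, level and straight, with all plates upright. Carrying on.

```bash
python3 - <<'E'
from plates import *
P=lambda s,z=31: at(TR,0,s,z)
r=False
for s in (-140,-220,-285):
    r=arm.movel(P(s),vel=.06,stop_force=20); o=arm.get_obs(); print(s,r,ft(),o["moment"].round(2),o["eef_pos"].round(3))
    if r: break
if not r:
    arm.movel(P(-245),vel=.06); arm.movel(P(-245,220),vel=.15)
    arm.reach(at(DR,-60,0,330),quat(TR[2]-np.pi/2)); arm.sleep(.5)
im=arm.read_camera("top"); s=arm.read_camera("scene")
cv2.imwrite("pics/end.png",np.vstack([cv2.resize(im[100:300,150:550,::-1],None,fx=1.5,fy=1.5),cv2.resize(s[110:310,50:450,::-1],None,fx=1.5,fy=1.5)]))
print(arm.get_obs()["t"])
E
```

```text
-140 False [0.4 0.4 0.2] [-0.01  0.08 -0.03] [ 0.505 -0.181  0.031]
-220 False [-1.2 -0.1 -0.1] [-0.02  0.06 -0.  ] [ 0.514 -0.261  0.031]
-285 False [-1.3  5.4  3.5] [ 0.71  0.33 -0.18] [ 0.521 -0.325  0.031]
72.7417
```

View pics/end.png

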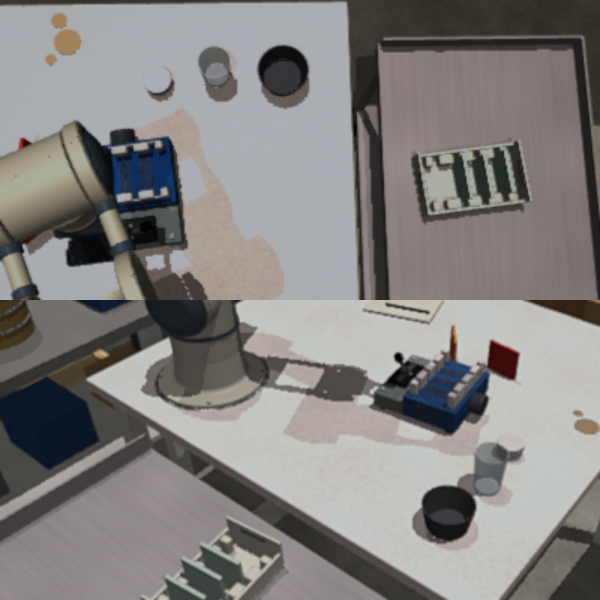

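The tray is wholly on the trolley (left end at x of about 415, trolley edge at about 382 in the top crop). Its plates are upright, the lever is on cold and the bystanders have not moved.

```bash
python3 -c "
from workcell import arm
print(arm.close_job())"
```

```text
the job is handed in; nothing more can be done
None
```

The job is handed in: the lever was switched warm, off, then cold (left on cold; off lasted well over two seconds after a jammed first push and a failed throw), all three plates present stand in the tray, and the whole tray is on the trolley.

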